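Back the indexing wheel off one notch

ROBOT

A 6-joint arm with a two-finger parallel gripper is mounted at the origin on the work surface. World frame = base frame: x ahead of the robot, y to its left, z up, the work surface at z = 0. Lengths are in m, angles in degrees, forces in N, time in s.
With the tool pointing down it reaches from about 0.3 to 0.875 m from the base axis. Payload 6.4 kg.
Tool frame: the origin (TCP) lies midway between the tips of the shut fingers; the grasp point (between the pads) lies 19 mm behind it (pinch_z is the distance from the TCP to the grasp point, in m); x points along the fingers, y is the direction in which the jaws open and shut, and the axes are right-handed (so a half turn about x gives the same grasp; the last joint's range is limited). The gripper opens to 88 mm and grips with 3 to 60 N. Pads are 18 mm wide; open, the fingers measure 123 mm over their backs; the gripper's body (75 mm by 187 mm) begins 45 mm behind the grasp point.
Start: joints at [-88.195, 10.359, 92.074, -0, 77.567, -11.82], TCP at [0.135, -0.559, 0.239] pointing down, gripper open.
Joint ranges: [-171.53, 171.53], [-51.25, 118.39], [17.06, 147.69], [-65.23, 245.23], [0, 150.52], [-178.68, 178.68]. Speed limits (degrees/s): [147.25, 147.25, 172.46, 180, 180, 180].

INTERFACE

Orientations are given as a 3x3 rotation matrix whose columns are the frame's x, y, z axes.
In Python, from cell import * gives the robot as it stands.
- The arm moves only by the tool carry_out, never from a script. Its argument "rows" is a list of rows, each a list of 3 entries, a list of its own where there are three numbers: the shift along the tool's x, y, z in mm, then the turn, a rotation vector about the tool's x, y, z in degrees, then the finger opening in mm, from 0 to 88.1. A call has 1 to 10 rows; each row shifts and turns the commanded pose from where the row before left it, along the tool's axes as they then stand; what a row does not reach is not made up. A row lasts 1/10 s, in which the tool goes at most 50 mm and 8.59 degrees, less where a joint would pass 70% of its speed; a pose out of reach is approached as far as the arm can. A call with a gripper value outside its range is refused whole. The fingers move at their own pace and stop on an object; "squeeze" is the grip in N (left out, the last holds). Time passes only in rows, so rows that do not move let the fingers close. It gives the time, the measured TCP pose, the force and the opening at its end, in the units of the state.
- sense(): the state, without advancing time (a new reading comes with each control period).
- camera(name): name is "scene" or "top" or "wrist"; returns a dict with "image" (480x640x3 uint8, red, green, blue), "camera_matrix" (3x3 intrinsics, pixels), "k1" (the pictures are not rectified: a ray, as slopes to the right and down, at radius r is drawn at 1 + k1 r^2 times it, then the intrinsics apply), "rvec" (rotation vector, rad) and "tvec" (3), from world to camera coordinates, as OpenCV has them; the wrist camera has in their place "mount" (4x4, takes a point from camera to tool coordinates, whose origin is the TCP and whose axes are the tool frame's). Camera axes: x right, y down, z forward; pixel columns grow to the right and rows downward; lengths in m; the calibration is good to about 2 mm. A picture is of the moment at which its call begins: read the wrist's pose just before it. There is no depth.
- sign_off(): hands the job in, once; it reports no verdict.
The state is a dict: "time_s": time; "q": joint angles; "dq": joint speeds; "tau": joint torques, N m; "tcp_pos": TCP position; "tcp_rot": TCP orientation; "force": force on the tool from outside, world axes, zero at the start; "wrist_torque": the same for the moment, N m; "gripper_width": finger opening in m.
Only numpy, scipy, OpenCV 4.12 (cv2) and the standard library are available. Lean on these libraries where they do the work, as an engineer would, in place of code of your own. Each camera call takes 0.05 s, during which the arm holds its last target. There are 200 camera calls.

TASK

The indexing fixture on the bench has been advanced one notch too far. With light fingertip pushes only, gripping nothing, lift the ratchet pawl by its ball-ended lever until it leans back and stays up, push a spoke of the wheel to turn it backward exactly one notch (its top moves toward the pawl's pivot, the way the pawl was blocking), then tip the pawl down again so that it drops fully into the new notch. Leave the jar, the brass ring and the screwdriver where they are.

Things in the scene. Friction and masses are not known exactly. Their poses are not given: they have to be found in the camera images.
- fixture: Bench indexing fixture, fixed to the bench. Origin: under its base, straight below the wheel's centre. z up; x along the spindle (wheel and spokes at +x; headstock, chuck, brass rod at -x, to x=-147); y from the wheel to the pawl pivot. In mm: base x +-75, y -115 to 155, 16 high; headstock x -59 to -13, y +-40, z to 165. All coordinates below are mm in this frame.
- spindle (a point): Centre of the ratchet wheel's rear face, on the spindle axis: x=0, y=0, z=125 in the fixture frame. Steel wheel from x=0 to 14, root radius 48, tip radius 60, 12 saw teeth: one notch is 30 deg (0.524 rad). A 36 mm hub runs on to x=65.
- index_wheel (a joint): Wheel angle, rad; grows as it turns BACKWARD: top moves to the fixture's +y (clockwise seen from the spoke side). Starts at -0.10 to 0; at 0 a tooth bears on the lowered pawl, which blocks backward turning. With the pawl up 1 to 1.5 N at a spoke ball turns it; friction holds it where left. The pawl drops fully into the next notch at 0.40 to 0.52; past 0.53 its nose lands on a tooth tip.
- spoke_ball (a point): Centre of the black 22 mm ball on the spoke nearest the top. Six spokes (9 mm rods, 60 deg apart, balls 85 mm from the spindle axis) turn with the wheel in the plane x=55, 41 mm in front of its toothed face. At wheel angle v this ball is at y = 85 cos(105deg - v), z = 125 + 85 sin(105deg - v).
- spoke_ball_minus (a point): Ball of the next spoke toward the fixture's -y (60 deg on, low at the side); same size.
- spoke_ball_plus (a point): Ball of the next spoke toward the fixture's +y (60 deg on, upper pawl side); same size.
- pawl (a joint): Pawl swing about its pivot (along x, at y=100, z=105), rad. 0 = down, nose in the notch; grows as the nose lifts; 0.96 = leaning back on its stop pin. A light weighted lever, under 1 N at its ball moves it: past about 0.5 it falls back onto the stop and stays up by itself, below about 0.3 it falls down to the wheel.
- pawl_ball (a point): Centre of the black 26 mm ball at the top of the pawl's lever, in the plane x=7 (the wheel's plane). At pawl angle p it is at y = 100 + 120 cos(110deg - p), z = 105 + 120 sin(110deg - p): push it toward +y to lift the nose, toward -y to let it down. Pawl parts are at x -2 to 20; bracket and stop pin stay below z=155. Above z=190 the space either side of the ball is free for 40 mm.
- oil_jar: Loose amber jar with a dark cap, 44 mm across, 60 high, origin under its centre. Bystander.
- ferrule: Loose brass ring, 40 mm across, 22 high, origin under its centre. Bystander.
- screwdriver: Loose screwdriver, about 170 mm long, lying on the bench along its x axis. Bystander.

How it is judged (in metres and radians):
On the way, in this order (a step that is already met when the one before it is completed fails the run):
1. the pawl is lifted and stays up, the wheel not yet turned back (value of joint pawl above 0.75 rad and value of joint index_wheel between -0.35 and 0.15 rad), for 0.2 s.
2. with the pawl up, the wheel is turned backward one notch (value of joint pawl above 0.75 rad and value of joint index_wheel between 0.33 and 0.6 rad), for 0.2 s.
3. the pawl is down in the new notch (value of joint pawl below 0.05 rad and value of joint index_wheel between 0.34 and 0.56 rad), for 0.2 s.
At the end, for the whole second after the job is handed in: The pawl is down in the notch (within 0.05 rad of its lowest position), the wheel rests one notch back (0.34 to 0.56 rad), both are still, and no bystander has moved more than 25 mm (all of step 3 and velocity of joint pawl between -0.05 and 0.05 rad/s and velocity of joint index_wheel between -0.05 and 0.05 rad/s and distance of each of oil_jar, ferrule, screwdriver from where it was at the start of the episode below 0.025 m); the robot touches nothing.
It fails at once if the jar, brass ring or screwdriver is picked up or shoved away (more than 25 mm) (distance of any of oil_jar, ferrule, screwdriver from where it was at the start of the episode above 0.025 m).
It fails at once if the wheel is let back well past one notch (more than 0.80 rad) (value of joint index_wheel above 0.8 rad).
It fails at once if the pawl or wheel is squeezed or rammed: finger force on the fixture over 45 N (contact force between the fingers and fixture above 45 N).
It fails at once if a ball of the pawl or wheel is gripped between the fingers ((distance between the grasp point and pawl_ball below 0.011 m or distance between the grasp point and spoke_ball below 0.011 m or distance between the grasp point and spoke_ball_minus below 0.011 m or distance between the grasp point and spoke_ball_plus below 0.011 m) and contact force between the fingers and fixture above 0.5 N).
It also fails if it takes over 64 s, if anything falls off the work surface, if the arm or the gripper's body presses on something with over 40 N, if the wrist force passes 120 N, or if a joint passes its speed limit or range.

## Working session

There is one attempt and no reset: what is moved stays moved. The work goes in short steps, Python scripts to look and compute and a tool call to move; the robot and the scene stay as the last step left them, time stands still between calls to the robot, and variables do not carry over. Pictures are saved under pics/ and viewed, about 8 in all and at most 12, crops included, and the job is handed in when it is done.

Besides the shell and the picture viewer there is one more tool, called after ">>>" as name(argument=value, ...), one argument or row to a line, values as JSON. carry_out: Moves the arm, as the interface text tells. Its arguments: {"type":"object","properties":{"rows":{"type":"array","items":{"type":"array"}},"squeeze":{"type":"number"}},"required":["rows"]}

```bash
mkdir -p pics
cat > h.py <<'E'
from cell import *
import numpy as np, cv2
def snap(n,f):
    c=camera(n); cv2.imwrite('pics/'+f,cv2.cvtColor(c['image'],cv2.COLOR_RGB2BGR)); return c
E
python3 - <<'E'
from h import *
import pickle
s=sense(); print(s['tcp_pos'],s['tcp_rot'],s['time_s'],s['force'])
a=snap('scene','s1.png');b=snap('top','t1.png')
pickle.dump((a,b),open('c.pkl','wb'))
for c in(a,b):print(c['camera_matrix'],c['k1'],c['rvec'],c['tvec'], -cv2.Rodrigues(np.array(c['rvec'],float))[0].T@np.array(c['tvec']).ravel())
E
```

```text
[ 0.13546469 -0.55828397  0.237847  ] [[-6.93297176e-05  2.35580268e-01 -9.71854893e-01]
 [ 1.66882207e-03 -9.71853515e-01 -2.35580053e-01]
 [-9.99998605e-01 -1.63818560e-03 -3.25763221e-04]] 0.0 [ 0.46390493 -0.0834409  -0.26234041]
[[611.07310749   0.         315.74904744]
 [  0.         611.07310749 247.03526052]
 [  0.           0.           1.        ]] 0.027051912053897283 [ 1.72854076  1.72632964 -0.75711634] [ 1.33616317e-03 -3.10914344e-01  1.52459113e+00] [ 1.33629412 -0.01023477  0.79703256]
[[558.72998523   0.         317.05121251]
 [  0.         558.72998523 244.40607727]
 [  0.           0.           1.        ]] -0.060365938820578405 [ 2.14159075 -2.15864927  0.18138069] [-0.01260105  0.59398079  1.03954361] [0.42998946 0.00135216 1.11746593]
```

View pics/s1.png

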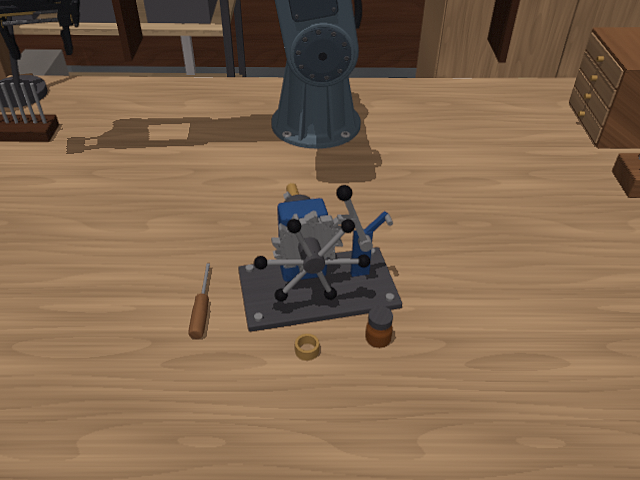

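View pics/t1.png

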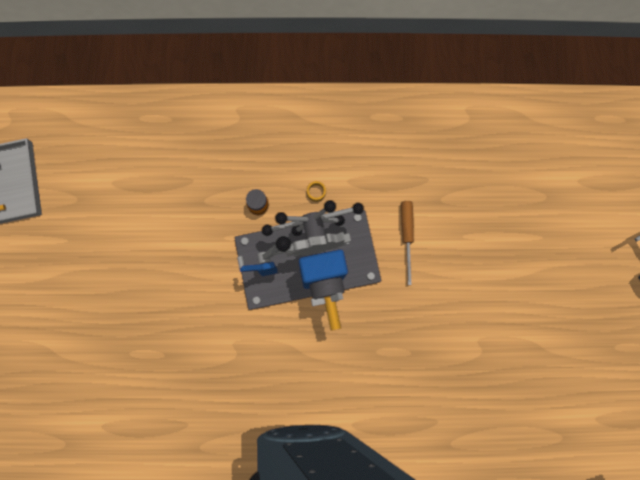

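Scene: pawl ball (344,193), top spoke ball (294,226), plus (348,226), minus (261,263). Top: pawl ball (283,243), top spoke (330,206), plus (281,218), minus (358,209). The jar is near (257,200), the ring near (316,191), and the screwdriver near (408,235).

```bash
cat > fit.py <<'E'
from h import *
import pickle
from scipy.optimize import least_squares
r=np.radians
def proj(c,P):
    R=cv2.Rodrigues(np.array(c['rvec'],float))[0]; q=P@R.T+np.array(c['tvec']).ravel()
    u=q[:,:2]/q[:,2:]; u=u*(1+c['k1']*(u**2).sum(1,keepdims=True)); K=np.array(c['camera_matrix'])
    return u*[K[0,0],K[1,1]]+K[:2,2]
def sp(k,v): a=r(105+60*k)-v; return [55,85*np.cos(a),125+85*np.sin(a)]
def pb(p): a=r(110)-p; return [7,100+120*np.cos(a),105+120*np.sin(a)]
def W(x,P):
    c,s=np.cos(x[2]),np.sin(x[2]); P=np.array(P,float)/1000
    return P@np.array([[c,-s,0],[s,c,0],[0,0,1]]).T+[x[0],x[1],0]
if __name__=='__main__':
    a,b=pickle.load(open('c.pkl','rb'))
    S=[(344,193),(294,226),(348,226),(364,261),(331,294),(281,295),(261,263)]
    T=[(283,243),(330,206),(281,218),(267,230),(358,209),(364,206),(236,237),(381,283),(249,309)]
    def res(x):
        ps=W(x,[pb(x[4])]+[sp(k,x[3]) for k in(0,-1,-2,-3,2,1)])
        pt=W(x,[pb(x[4])]+[sp(k,x[3]) for k in(0,-1,-2,1)]+[[75,-115,16],[75,155,16],[-75,-115,16],[-75,155,16]])
        return np.r_[(proj(a,ps)-S).ravel(),(proj(b,pt)-T).ravel()]
    f=least_squares(res,[.45,0,0.2,0,0],loss='soft_l1'); x=f.x
    print(x,np.degrees(x[2])); print(res(x).reshape(-1,2).round(1))
    np.save('x.npy',x)
    print(W(x,[pb(0),pb(.96),sp(0,0),sp(-1,0),sp(0,.46),sp(1,0),sp(1,.46)]).round(3))
E
python3 fit.py
```

```text
[ 0.57649952 -0.01892051  0.2092743  -0.09659878 -0.0011804 ] 11.99053428345817
[[ 0.2 -1.7]
 [ 0.4 -1.3]
 [ 0.2 -1.6]
 [-0.1 -1.7]
 [-0.2 -2. ]
 [ 0.6 -1.2]
 [ 0.1 -1.5]
 [ 0.6 -0.6]
 [-0.1 -1.3]
 [ 0.2 -1.1]
 [ 0.3 -1. ]
 [-0.1 -2.4]
 [ 1.2  1.2]
 [-2.2 -1.6]
 [ 1.6 -3.5]
 [-0.2  0.1]]
[[ 0.571  0.04   0.218]
 [ 0.548  0.148  0.203]
 [ 0.635 -0.029  0.207]
 [ 0.618  0.051  0.185]
 [ 0.627  0.009  0.208]
 [ 0.647 -0.088  0.147]
 [ 0.644 -0.07   0.181]]
```

```bash
cat > go.py <<'E'
from fit import *
import sys
x=np.load('x.npy')
Rf=np.array([[np.cos(x[2]),-np.sin(x[2]),0],[np.sin(x[2]),np.cos(x[2]),0],[0,0,1]])
def now():
    s=sense(); p=Rf.T@(np.array(s['tcp_pos'])-[x[0],x[1],0])*1000
    R=np.array(s['tcp_rot']); D=np.c_[[0,0,-1],Rf[:,0],np.cross([0,0,-1],Rf[:,0])]
    print('t',s['time_s'],'fix',p.round(1),'F(fix)',(Rf.T@np.array(s['force'])).round(2),'w',s['gripper_width'],
      'turn to jaw||x',np.degrees(cv2.Rodrigues(R.T@D)[0].ravel()).round(2))
    return p,R
p,R=now()
for t in sys.argv[1:]:
    t=np.array(eval(t),float); print(t,'shift tool',(R.T@Rf@(t-p)).round(1))
E
python3 go.py "(7,15,300)" "(7,15,205)"
```

```text
t 0.1 fix [-543.5 -436.   237.9] F(fix) [ 0.07 -0.72  0.1 ] w 0.08826978765344452 turn to jaw||x [-8.836e+01 -8.000e-02  6.000e-02]
[  7.  15. 300.] shift tool [ -61.3 -435.2 -563.1]
[  7.  15. 205.] shift tool [  33.7 -435.1 -563.1]
```

>>> carry_out(
  rows=[
    [[-31,0,0],[0,0,0],0],
    [[-31,0,0],[0,0,0],0],
    [[0,-27,-35],[0,0,0],0],
    [[0,-27,-35],[0,0,0],0],
    [[0,-27,-35],[0,0,0],0],
    [[0,-27,-35],[0,0,0],0],
    [[0,-27,-35],[0,0,0],0],
    [[0,-27,-35],[0,0,0],0],
    [[0,-27,-35],[0,0,0],0],
    [[0,-27,-35],[0,0,0],0],
  ],
  squeeze=5,
)

```text
time_s: 1.1
tcp_pos: [0.3574, -0.2812, 0.3005]
tcp_rot: [[-0.0, 0.235, -0.972], [0.0, -0.972, -0.235], [-1.0, -0.0, 0.0]]
force: [0.7, 0.1, -0.9]
gripper_width: 0.0103
```

>>> carry_out(
  rows=[
    [[0,-27,-35],[0,0,0],0],
    [[0,-27,-35],[0,0,0],0],
    [[0,-27,-35],[0,0,0],0],
    [[0,-27,-35],[0,0,0],0],
    [[0,-27,-35],[0,0,0],0],
    [[0,-27,-35],[0,0,0],0],
    [[0,-27,-35],[0,0,0],0],
    [[0,-27,-35],[0,0,0],0],
    [[0,0,0],[-8,0,0],0],
    [[0,0,0],[-8,0,0],0],
  ],
)

```text
time_s: 2.1
tcp_pos: [0.5782, -0.0055, 0.2997]
tcp_rot: [[-0.002, 0.501, -0.865], [0.0, -0.865, -0.501], [-1.0, -0.001, 0.001]]
force: [0.0, 0.6, 0.2]
gripper_width: 0.0004
```

>>> carry_out(
  rows=[
    [[0,0,0],[-8,0,0],0],
    [[0,0,0],[-8,0,0],0],
    [[0,0,0],[-8,0,0],0],
    [[0,0,0],[-8,0,0],0],
    [[0,0,0],[-8,0,0],0],
    [[0,0,0],[-8,0,0],0],
    [[0,0,0],[-8,0,0],0],
    [[0,0,0],[-8,0,0],0],
    [[0,0,0],[-8,0,0],0],
    [[0,0,0],[0,0,0],0],
  ],
)

```text
time_s: 3.1
tcp_pos: [0.5777, -0.007, 0.3002]
tcp_rot: [[-0.001, 0.979, 0.203], [0.0, 0.203, -0.979], [-1.0, -0.001, -0.0]]
force: [0.1, 0.3, 0.0]
gripper_width: 0.0005
```

```bash
python3 go.py "(7,15,300)" "(7,15,205)"
```

```text
t 3.1 fix [  3.6  11.4 300.2] F(fix) [0.11 0.28 0.04] w 0.0005322548960075255 turn to jaw||x [-0.3  -0.02  0.05]
[  7.  15. 300.] shift tool [ 0.2  3.3 -3.6]
[  7.  15. 205.] shift tool [95.2  3.4 -3.6]
```

>>> carry_out(
  rows=[
    [[32,1,0],[0,0,0],0],
    [[32,1,0],[0,0,0],0],
    [[31,1,0],[0,0,0],0],
    [[0,0,0],[0,0,0],0],
  ],
)

```text
time_s: 3.5
tcp_pos: [0.5778, -0.0058, 0.2007]
tcp_rot: [[-0.009, 0.98, 0.198], [0.002, 0.198, -0.98], [-1.0, -0.008, -0.004]]
force: [-0.3, 0.1, 0.1]
gripper_width: 0.0007
```

Run:
```python
from go import *
c=snap('scene','s2.png'); 
i=cv2.imread('pics/s2.png')[150:330,220:420]; cv2.imwrite('pics/s2c.png',cv2.resize(i,None,fx=3,fy=3,interpolation=2))
```

```text
t 3.5 fix [  3.9  12.6 200.7] F(fix) [-0.24  0.16  0.12] w 0.0006966889332668321 turn to jaw||x [-0.57 -0.22  0.49]
```

View pics/s2c.png

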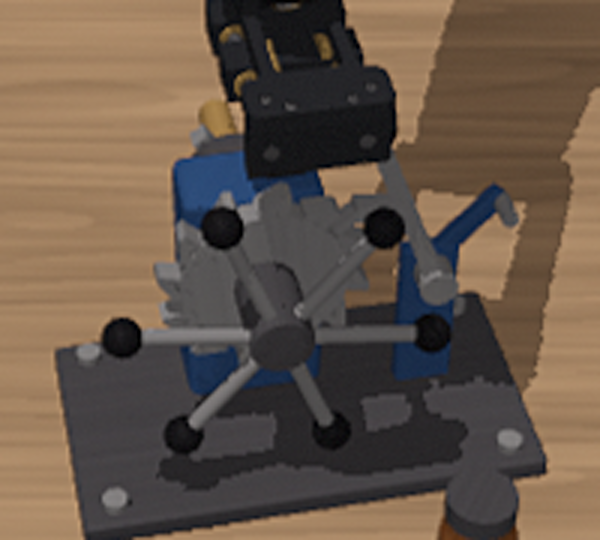

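The gripper body hides the fingers and the pawl ball, which fits the geometry. The top and plus spoke balls and the fixture are undisturbed. Next I push the pawl ball toward +y (tool -z).

>>> carry_out(
  rows=[
    [[0,1,-5],[0,0,0],0],
    [[0,1,-5],[0,0,0],0],
    [[0,0,-5],[0,0,0],0],
    [[0,0,-4],[0,0,0],0],
    [[0,0,-4],[0,0,0],0],
    [[0,0,-4],[0,0,0],0],
    [[0,0,-4],[0,0,0],0],
    [[0,0,-4],[0,0,0],0],
    [[0,0,-4],[0,0,0],0],
    [[0,0,-4],[0,0,0],0],
  ],
)

```text
time_s: 4.55
tcp_pos: [0.5741, 0.0363, 0.2057]
tcp_rot: [[-0.0, 0.98, 0.201], [0.0, 0.201, -0.98], [-1.0, -0.0, -0.0]]
force: [0.3, -1.2, 0.7]
gripper_width: 0.0005
```

>>> carry_out(
  rows=[
    [[0,0,-4],[0,0,0],0],
    [[0,0,-4],[0,0,0],0],
    [[0,0,-4],[0,0,0],0],
    [[0,0,-4],[0,0,0],0],
    [[0,0,-4],[0,0,0],0],
    [[0,0,-4],[0,0,0],0],
    [[0,0,-4],[0,0,0],0],
    [[0,0,-4],[0,0,0],0],
    [[0,0,-4],[0,0,0],0],
    [[0,0,-4],[0,0,0],0],
  ],
)

```text
time_s: 5.55
tcp_pos: [0.566, 0.0756, 0.2057]
tcp_rot: [[-0.0, 0.979, 0.201], [0.0, 0.201, -0.979], [-1.0, -0.0, -0.0]]
force: [0.2, -0.2, 0.0]
gripper_width: 0.0002
```

```bash
python3 go.py
```

```text
t 5.55 fix [  9.4  94.6 205.7] F(fix) [ 0.12 -0.27  0.01] w 0.00022938111575885494 turn to jaw||x [-0.37 -0.    0.  ]
```

>>> carry_out(
  rows=[
    [[0,0,-4],[0,0,0],0],
    [[0,0,-4],[0,0,0],0],
    [[0,0,-4],[0,0,0],0],
    [[0,0,-4],[0,0,0],0],
    [[0,0,-4],[0,0,0],0],
    [[0,0,-4],[0,0,0],0],
    [[0,0,-4],[0,0,0],0],
    [[0,0,-4],[0,0,0],0],
    [[0,0,-4],[0,0,0],0],
    [[0,0,0],[0,0,0],0],
  ],
)

```text
time_s: 6.55
tcp_pos: [0.5587, 0.111, 0.2057]
tcp_rot: [[-0.0, 0.979, 0.202], [0.0, 0.202, -0.979], [-1.0, -0.0, -0.0]]
force: [0.8, 0.1, 0.3]
gripper_width: 0.0005
```

>>> carry_out(
  rows=[
    [[0,0,10],[0,0,0],0],
    [[0,0,10],[0,0,0],0],
    [[-30,0,20],[0,0,0],0],
    [[-30,0,33],[0,0,0],0],
    [[0,7,30],[0,0,0],0],
    [[0,7,30],[0,0,0],0],
    [[0,7,25],[0,0,0],0],
    [[0,7,25],[0,0,0],0],
    [[0,7,20],[0,0,0],0],
    [[0,0,0],[0,0,0],0],
  ],
)

```text
time_s: 7.55
tcp_pos: [0.6346, -0.0851, 0.2653]
tcp_rot: [[0.0, 0.98, 0.198], [-0.001, 0.198, -0.98], [-1.0, -0.0, 0.001]]
force: [-0.7, -0.1, -0.1]
gripper_width: 0.0003
```

Run:
```python
from go import *
c=snap('scene','s3.png');snap('top','t3.png') 
i=cv2.imread('pics/s3.png')[150:330,220:420];j=cv2.imread('pics/t3.png')[170:320,220:400]
cv2.imwrite('pics/s3c.png',np.hstack([cv2.resize(i,(500,450)),cv2.resize(j,(300,450))][:1]))
for p in(0,.96): print(proj(c,W(x,[pb(p)])))
```

```text
t 7.55 fix [ 43.1 -76.8 265.3] F(fix) [-0.67  0.02 -0.1 ] w 0.00027269484038659335 turn to jaw||x [-0.58  0.05  0.01]
[[344.33213918 191.31224274]]
[[410.30872704 190.01006204]]
```

View pics/s3c.png

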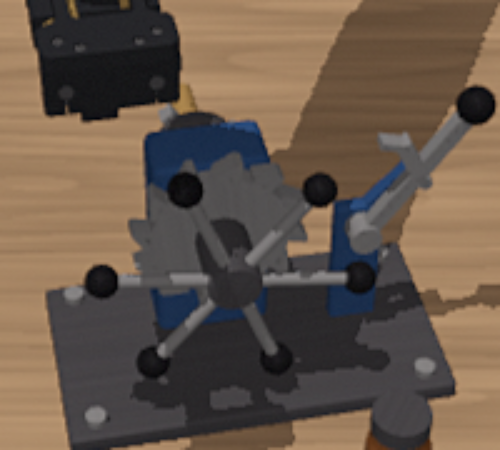

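The pawl ball is at crop (476,105), which is scene (410,192), matching p=0.96 so it stays up. The top spoke ball is still at scene (294,226). Next is the wheel.

>>> carry_out(
  rows=[
    [[0,5,8],[0,0,0],0],
    [[0,5,8],[0,0,0],0],
    [[23,0,0],[0,0,0],0],
    [[23,0,0],[0,0,0],0],
    [[22,0,0],[0,0,0],0],
    [[0,0,0],[0,0,0],0],
  ],
)

```text
time_s: 8.25
tcp_pos: [0.6453, -0.0942, 0.194]
tcp_rot: [[-0.006, 0.979, 0.202], [0.002, 0.202, -0.979], [-1.0, -0.006, -0.003]]
force: [0.6, 0.5, -0.8]
gripper_width: 0.0004
```

```bash
python3 go.py "(54,-38,197)" "(54,-13,197)"
```

```text
t 8.25 fix [ 51.6 -87.9 194. ] F(fix) [ 0.7   0.38 -0.82] w 0.00038069571041704064 turn to jaw||x [-0.34 -0.18  0.32]
[ 54. -38. 197.] shift tool [ -2.8   2.1 -50. ]
[ 54. -13. 197.] shift tool [ -2.8   1.9 -75. ]
```

>>> carry_out(
  rows=[
    [[0,2,-10],[0,0,0],0],
    [[0,0,-10],[0,0,0],0],
    [[0,0,-10],[0,0,0],0],
    [[0,0,-4],[0,0,0],0],
    [[0,0,-3],[0,0,0],0],
    [[0,0,-3],[0,0,0],0],
    [[0,0,-3],[0,0,0],0],
    [[0,0,-3],[0,0,0],0],
    [[0,0,-3],[0,0,0],0],
    [[0,0,-3],[0,0,0],0],
  ],
)

```text
time_s: 9.25
tcp_pos: [0.6385, -0.0437, 0.1978]
tcp_rot: [[0.0, 0.98, 0.201], [-0.0, 0.201, -0.98], [-1.0, 0.0, 0.0]]
force: [-0.3, -1.2, 1.7]
gripper_width: 0.0004
```

>>> carry_out(
  rows=[
    [[0,0,-3],[0,0,0],0],
    [[0,0,-3],[0,0,0],0],
    [[0,0,-3],[0,0,0],0],
    [[0,0,-3],[0,0,0],0],
    [[0,0,-3],[0,0,0],0],
    [[0,0,-3],[0,0,0],0],
    [[0,0,-3],[0,0,0],0],
    [[0,0,-2],[0,0,0],0],
    [[0,0,0],[0,0,0],0],
  ],
)

```text
time_s: 10.15
tcp_pos: [0.6338, -0.0206, 0.1976]
tcp_rot: [[-0.0, 0.979, 0.202], [0.0, 0.202, -0.979], [-1.0, -0.0, -0.0]]
force: [-0.3, -0.8, -0.4]
gripper_width: 0.0007
```

Run:
```python
from go import *
c=snap('scene','s4.png')
i=cv2.imread('pics/s4.png')[170:330,240:420]
cv2.imwrite('pics/s4c.png',cv2.resize(i,None,fx=4,fy=4,interpolation=2)[:600,:])
for v in(.3,.4,.46): print(v,((proj(c,W(x,[sp(k,v) for k in(-1,-2,-3,2,1)]))+[0,1.5]-[240,170])*4).round().tolist())
```

```text
t 10.15 fix [ 55.7 -13.6 197.6] F(fix) [-0.48 -0.71 -0.4 ] w 0.0006853373136837808 turn to jaw||x [-0.35 -0.02  0.  ]
0.3 [[482.0, 267.0], [464.0, 422.0], [287.0, 514.0], [113.0, 465.0], [111.0, 308.0]]
0.4 [[490.0, 280.0], [452.0, 435.0], [267.0, 516.0], [103.0, 453.0], [123.0, 293.0]]
0.46 [[494.0, 289.0], [444.0, 443.0], [255.0, 517.0], [98.0, 445.0], [131.0, 284.0]]
```

View pics/s4c.png

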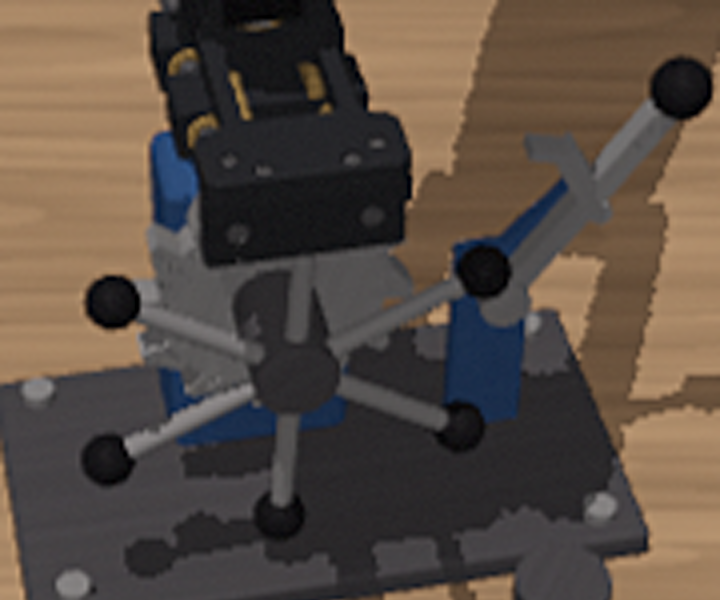

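Spoke balls are at crop (484,272), (460,427), (279,516), (107,460) and (113,301), giving v≈0.345. The pawl is still up at (681,88). About 9.5 mm more should reach 0.46.

>>> carry_out(
  rows=[
    [[0,0,-2],[0,0,0],0],
    [[0,0,-2],[0,0,0],0],
    [[0,0,-2],[0,0,0],0],
    [[0,0,-2],[0,0,0],0],
    [[0,0,-1.5],[0,0,0],0],
    [[0,0,0],[0,0,0],0],
    [[0,0,0],[0,0,0],0],
  ],
)

```text
time_s: 10.9
tcp_pos: [0.6319, -0.0116, 0.1976]
tcp_rot: [[-0.0, 0.979, 0.202], [0.0, 0.202, -0.979], [-1.0, -0.0, -0.0]]
force: [-0.1, -0.3, 1.0]
gripper_width: 0.0004
```

>>> carry_out(
  rows=[
    [[0,0,10],[0,0,0],0],
    [[0,0,20],[0,0,0],0],
    [[-35,0,10],[0,0,0],0],
    [[-35,0,0],[0,0,0],0],
    [[-35,0,0],[0,0,0],0],
    [[0,0,0],[0,0,0],0],
  ],
)

```text
time_s: 11.5
tcp_pos: [0.6428, -0.0535, 0.3094]
tcp_rot: [[0.01, 0.98, 0.2], [-0.003, 0.2, -0.98], [-1.0, 0.009, 0.005]]
force: [0.9, 0.4, 1.0]
gripper_width: 0.0005
```

```bash
python3 - <<'E'
from go import *
c=snap('scene','s5.png')
i=cv2.imread('pics/s5.png')[170:330,240:420]
cv2.imwrite('pics/s5c.png',cv2.resize(i,None,fx=4,fy=4,interpolation=2)[:600,:])
for v in(.4,.46,.52): print(v,((proj(c,W(x,[sp(k,v) for k in(0,-1,-2,-3,2,1)]))+[0,1.5]-[240,170])*4).round().tolist())
E
python3 go.py "(10,212,300)" "(10,212,195)"
```

```text
t 11.5 fix [ 57.7 -47.6 309.4] F(fix) [0.92 0.21 0.99] w 0.0004870667525879075 turn to jaw||x [-0.44  0.29 -0.54]
0.4 [[326.0, 201.0], [490.0, 280.0], [452.0, 435.0], [267.0, 516.0], [103.0, 453.0], [123.0, 293.0]]
0.46 [[339.0, 201.0], [494.0, 289.0], [444.0, 443.0], [255.0, 517.0], [98.0, 445.0], [131.0, 284.0]]
0.52 [[352.0, 201.0], [497.0, 297.0], [435.0, 450.0], [244.0, 517.0], [94.0, 437.0], [139.0, 275.0]]
t 11.55 fix [ 56.7 -47.  306.3] F(fix) [-0.09  1.02 -0.22] w 0.0003388214539621625 turn to jaw||x [-0.44  0.18 -0.33]
[ 10. 212. 300.] shift tool [   5.2  -48.8 -258.6]
[ 10. 212. 195.] shift tool [ 110.2  -49.4 -259. ]
```

View pics/s5c.png

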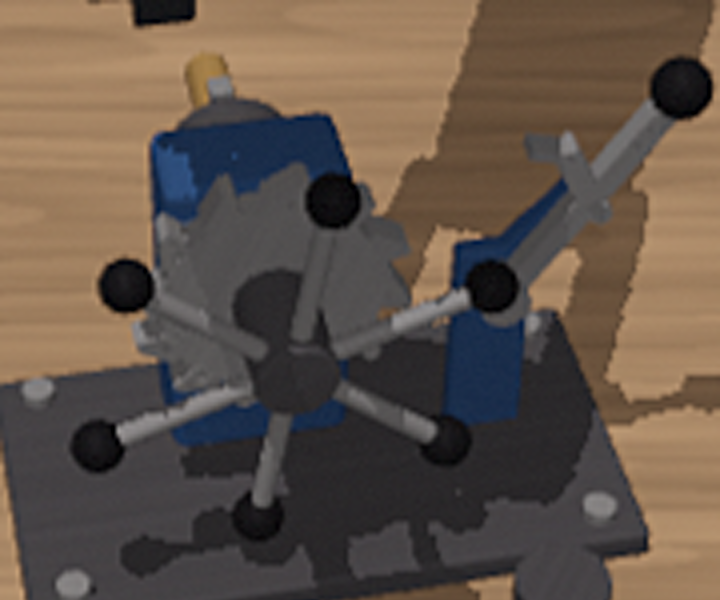

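The top ball is at (333,202), plus at (492,286), and the bottom ball at (258,516), so v≈0.45 and inside the window. The pawl is still up. Now to the far side of the pawl ball.

>>> carry_out(
  rows=[
    [[0,-7,-37],[0,0,0],0],
    [[0,-7,-37],[0,0,0],0],
    [[0,-7,-37],[0,0,0],0],
    [[0,-7,-37],[0,0,0],0],
    [[0,-7,-37],[0,0,0],0],
    [[0,-7,-37],[0,0,0],0],
    [[0,-7,-37],[0,0,0],0],
    [[0,0,0],[0,0,0],0],
    [[0,0,0],[0,0,0],0],
  ],
)

```text
time_s: 12.45
tcp_pos: [0.5396, 0.1927, 0.3015]
tcp_rot: [[-0.002, 0.979, 0.203], [-0.001, 0.203, -0.979], [-1.0, -0.002, 0.0]]
force: [0.3, -0.7, -0.1]
gripper_width: 0.0005
```

```bash
python3 go.py "(8,212,195)"
```

```text
t 12.45 fix [  7.8 214.6 301.5] F(fix) [ 0.17 -0.76 -0.12] w 0.0004934903033088401 turn to jaw||x [-0.29  0.02  0.1 ]
[  8. 212. 195.] shift tool [106.5   0.4   2.6]
```

>>> carry_out(
  rows=[
    [[36,0,0],[0,0,0],0],
    [[35,0,0],[0,0,0],0],
    [[35,0,0],[0,0,0],0],
    [[0,0,0],[0,0,0],0],
    [[0,0,5],[0,0,0],0],
    [[0,0,5],[0,0,0],0],
    [[0,0,4],[0,0,0],0],
    [[0,0,4],[0,0,0],0],
    [[0,0,4],[0,0,0],0],
    [[0,0,4],[0,0,0],0],
  ],
)

```text
time_s: 13.45
tcp_pos: [0.5453, 0.1673, 0.1974]
tcp_rot: [[0.001, 0.979, 0.202], [0.001, 0.202, -0.979], [-1.0, 0.001, -0.0]]
force: [-0.4, 1.0, 1.1]
gripper_width: 0.0006
```

>>> carry_out(
  rows=[
    [[0,0,4],[0,0,0],0],
    [[0,0,4],[0,0,0],0],
    [[0,0,4],[0,0,0],0],
    [[0,0,4],[0,0,0],0],
    [[0,0,4],[0,0,0],0],
    [[0,0,4],[0,0,0],0],
    [[0,0,4],[0,0,0],0],
    [[0,0,4],[0,0,0],0],
    [[0,0,4],[0,0,0],0],
    [[0,0,4],[0,0,0],0],
  ],
)

```text
time_s: 14.45
tcp_pos: [0.5532, 0.1278, 0.1967]
tcp_rot: [[-0.0, 0.98, 0.201], [-0.0, 0.201, -0.98], [-1.0, -0.0, 0.0]]
force: [0.1, 0.7, -0.0]
gripper_width: 0.0001
```

```bash
python3 go.py
```

```text
t 14.45 fix [  7.7 148.4 196.7] F(fix) [ 0.21  0.71 -0.02] w 0.00014928298859530104 turn to jaw||x [-0.37  0.    0.01]
```

Another 40 mm brings the finger to y≈108; then back off, up and look.

>>> carry_out(
  rows=[
    [[0,0,4],[0,0,0],0],
    [[0,0,4],[0,0,0],0],
    [[0,0,4],[0,0,0],0],
    [[0,0,4],[0,0,0],0],
    [[0,0,4],[0,0,0],0],
    [[0,0,4],[0,0,0],0],
    [[0,0,4],[0,0,0],0],
    [[0,0,4],[0,0,0],0],
    [[0,0,4],[0,0,0],0],
    [[0,0,4],[0,0,0],0],
  ],
)

```text
time_s: 15.45
tcp_pos: [0.5613, 0.0887, 0.1967]
tcp_rot: [[0.0, 0.979, 0.201], [-0.0, 0.201, -0.979], [-1.0, 0.0, 0.0]]
force: [0.8, -0.6, 0.5]
gripper_width: 0.0005
```

>>> carry_out(
  rows=[
    [[0,0,4],[0,0,0],0],
    [[0,0,4],[0,0,0],0],
    [[0,0,0],[0,0,0],0],
    [[0,0,0],[0,0,0],0],
    [[0,0,-20],[0,0,0],0],
    [[0,0,-40],[0,0,0],0],
    [[0,0,-40],[0,0,0],0],
    [[-35,0,-20],[0,0,0],0],
    [[-35,0,0],[0,0,0],0],
    [[0,0,0],[0,0,0],0],
  ],
)

```text
time_s: 16.45
tcp_pos: [0.541, 0.2004, 0.2725]
tcp_rot: [[0.009, 0.979, 0.204], [0.001, 0.204, -0.979], [-1.0, 0.009, 0.0]]
force: [-0.3, 0.1, 1.1]
gripper_width: 0.0006
```

Run:
```python
from go import *
c=snap('scene','s6.png')
i=cv2.imread('pics/s6.png')[170:330,240:420]
cv2.imwrite('pics/s6c.png',cv2.resize(i,None,fx=4,fy=4,interpolation=2)[:600,:])
for p in(0,.05,.1,.2): print(p,((proj(c,W(x,[pb(p)]))+[0,1.5]-[240,170])*4).round().tolist())
```

```text
t 16.45 fix [ 10.8 221.9 272.5] F(fix) [-0.26  0.13  1.06] w 0.0006141752089515712 turn to jaw||x [-0.24  0.03 -0.54]
0 [[417.0, 91.0]]
0.05 [[432.0, 86.0]]
0.1 [[446.0, 80.0]]
0.2 [[476.0, 72.0]]
```

View pics/s6c.png

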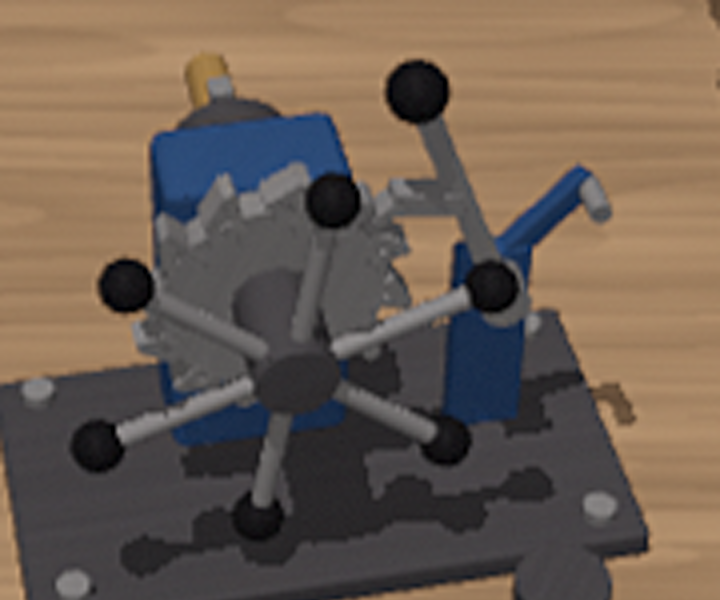

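The pawl ball is at (417,91), so p≈0 and the pawl is fully seated. The spoke balls haven't moved (v≈0.45). I'll let things settle and hand in.

>>> carry_out(
  rows=[
    [[-20,0,0],[0,0,0],0],
    [[0,0,0],[0,0,0],0],
    [[0,0,0],[0,0,0],0],
    [[0,0,0],[0,0,0],0],
  ],
)

```text
time_s: 16.9
tcp_pos: [0.5381, 0.1984, 0.2851]
tcp_rot: [[-0.002, 0.98, 0.201], [-0.0, 0.201, -0.98], [-1.0, -0.002, -0.0]]
force: [-0.6, -0.2, 0.2]
gripper_width: 0.0008
```

```bash
python3 -c "
from h import *
a=cv2.imread('pics/s1.png');b=cv2.cvtColor(camera('scene')['image'],cv2.COLOR_RGB2BGR)
for n,(r,c) in dict(jar=(slice(315,348),slice(362,396)),ring=(slice(334,362),slice(292,324)),drv=(slice(260,342),slice(185,214))).items(): print(n,cv2.absdiff(a[r,c],b[r,c]).mean())
print(sign_off())"
```

```text
jar 3.5053475935828877
ring 4.527529761904762
drv 4.6243341743762265
the job is handed in; nothing more can be done
None
```

The fixture is back one notch with the pawl seated, and I handed the job in at about 17 s of the 64 s allowed; it gives no verdict. I used the shut fingertips only: I lifted the pawl until it leaned on its stop, then pushed the top spoke ball in two stages. Last, I tipped the pawl down from its far side and moved the arm clear.

- **Wheel and pawl:** the last viewed picture gives the wheel at about 0.45 rad (window 0.40 to 0.52) and the pawl at about 0 rad.
- **Forces:** the readings at the end of each move stayed within about 2 N, mostly noise. I did not read forces in the middle of a push.
- **Bystanders:** image patches of the jar, ring and screwdriver differ little from the first picture (mean 3.5 to 4.6 of 255). That is what picture noise and lighting would give, so they appear unmoved. I did not measure their positions.

No check failed or disagreed.

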